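Set up the wheel-hub demonstrator for measuring

ROBOT

A 7-joint arm with a two-finger parallel gripper is mounted at the origin on the work surface. World frame = base frame: x ahead of the robot, y to its left, z up, the work surface at z = 0. Lengths are in m, angles in rad, forces in N, time in s.
With the tool pointing down it reaches from about 0.4 to 0.85 m from the base axis. Payload 10.4 kg.
Tool frame: the origin (TCP) lies at the very end of the fingers, on their centre line; the grasp point (between the pads) lies 19 mm behind it (manip.grip_point_offset is the distance from the TCP to the grasp point, in m); z points along the fingers, y is the line along which they close (so a half turn about z gives the same grasp; the last joint's range is limited). The gripper opens to 85 mm and grips with 20 to 120 N. Pads are 22 mm wide; open, the fingers measure 114 mm over their backs; the gripper's body (76 mm by 85 mm) begins 54 mm behind the grasp point. The pads swing forward as they close: fully open they stand 13 mm farther back than shut.
Start: joints at [1.242, 0.332, -0.065, 1.46, 0.022, 1.35, -0.088], TCP at [0.188, -0.596, 0.231] pointing down, gripper open.
Joint ranges: [-2.6, 2.6], [-0.5, 2.12], [-1.47, 1.34], [0.16, 2.42], [-1.27, 4.41], [0.06, 2.06], [-2.6, 2.6]. Speed limits (rad/s): [2.22, 2.22, 2.79, 2.79, 3.14, 3.14, 3.14].

INTERFACE

Orientations are given as a unit quaternion [x, y, z, w].
In Python, from workcell import manip gives the robot as it stands. The module is installed in compiled form; this text tells all that it offers.
- The arm moves only by the shell command python3 -m inch 'ROWS' [OPENING] [FORCE]. ROWS is JSON, a list of rows, each a list of 2 entries, a list of its own where there are three numbers: the shift along the tool's x, y, z each as a share of 0.08 m, from -1 to 1, then the turn, a rotation vector about the tool's x, y, z each as a share of 45 degrees, from -1 to 1. A call has exactly 10 rows; each row is the pose to reach, as a shift and turn from the pose commanded when the call began, along the tool's axes at that moment; what a row does not reach only later rows make up. A row lasts 1/10 s, in which the tool goes at most 50 mm and 8.59 degrees, less where a joint would pass 70% of its speed; a pose out of reach is approached as far as the arm can. A call with a number of a shift or a turn outside -1 to 1 is refused whole. A call with a gripper value outside its range is refused whole. OPENING is the opening, from 0 (shut) to 1 (fully open), set as the call begins (- or left out, the last holds). The fingers move at their own pace and stop on an object; FORCE is the grip in N (left out, the last holds). Time passes only in rows, so rows that repeat a pose let the fingers close, or fill a call up. It gives the time, the measured TCP pose, the force, the opening and the grip force at its end, in the units of the state.
- manip.get_obs(): the state, without advancing time (a new reading comes with each control period).
- manip.camera(name): name is "side" or "top"; returns the picture (384x512x3 uint8, red, green, blue); there is no depth.
- manip.camera_params(name): a dict with "fov_y" (degrees; the focal length in pixels is half the picture's height over the tangent of half this angle, whatever the lens; pixels are square), "cx", "cy" (the principal point, pixels), "k1" (the pictures are not rectified: a ray, as slopes to the right and down, at radius r is drawn at 1 + k1 r^2 times it, then the intrinsics apply), "camera_from_world" (4x4, takes a point from world to camera coordinates). Camera axes: x right, y up, looking along -z (the intrinsics and any distortion apply to the point x, -y, -z); pixel columns grow to the right and rows downward; lengths in m; the calibration is good to about 2 mm. A picture is of the moment at which its call begins. camera_params takes no time and is no camera call.
- manip.hand_in(): hands the job in; it is judged then, once.
The state is a dict: "clock": time; "joint_pos": joint angles; "joint_velocities": joint speeds; "tau": joint torques, N m; "position": TCP position; "ee_rot": TCP orientation; "ft_force": force on the tool from outside, world axes, zero at the start; "torque": the same for the moment, N m; "grip_width": opening from 0.0 (shut) to 1.0 (fully open); "grasp_force": force on a finger pad.
Only numpy, scipy, OpenCV 4.12 (cv2) and the standard library are available. Lean on these libraries where they do the work, as an engineer would, in place of code of your own. Each camera call takes 0.05 s, during which the arm holds its last target. There are 200 camera calls.

TASK

Get the leaning wheel-hub frame on the bench ready for a classmate to clip test leads to its hub: first push its stowed kickstand over centre until it snaps fully down, then grip the frame by its top tube and tilt it up until it stands upright. Finish while still gripping the tube and holding the frame upright and still, because it tips over when let go; leave everything else on the table where it is.

Things in the scene. Friction and masses are not known exactly. Their poses are not given: they have to be found in the camera images.
- stub (a joint): tilt of the frame about its foot axle, rad: 0 = upright; -0.42 = leaning on the two rest posts (the start); +0.16 = the other stop, where the lowered kickstand reaches the table. It turns freely and the frame is top-heavy (0.8 to 1.2 kg; some 2 to 3 N at the top tube lifts it off the posts): unheld it falls to one stop or the other.
- kickstand (a joint): angle of the kickstand, rad: 0 = stowed, sticking out sideways from the frame and 0.2 rad upward; 1.77 = fully down, parallel to the frame's uprights. An over-centre spring drives it to whichever end is nearer; the dead centre is near 0.8. Pushing it that far takes 1.5 to 2.5 N at the foot.
- axle_mid (a point): the frame: two upright aluminium tubes (18 mm thick, 110 mm apart), between them a steel wheel hub (64 mm diameter, centre 100 mm above the axle), and a round top tube. This point: middle of the foot axle, 35 mm over the table. x lies along foot axle, hub and top tube (level), z along the uprights, y across: it leans to -y at the start; the kickstand is on the +y side and, stowed, sticks out to -x.
- base_mid (a point): point on the table below the middle of the foot axle, level axes otherwise as the frame's. Here stands a fixed dark steel base plate (200 mm along x, 150 mm across, 8 mm thick) with two black rest posts, 112 mm tall, on the -y side, on which the frame leans.
- tube_mid (a point): middle of the aluminium top tube, on its axis: round, 26 mm diameter, 140 mm long, 175 mm from the foot axle; axes as axle_mid. Free all round between the uprights (their inner faces 92 mm apart); the hub begins 43 mm below the tube's axis.
- kick_pivot (a point): pivot of the kickstand on the frame, at (-62, 42, 106) mm from axle_mid in its axes; it turns about the frame's y axis, going down from the frame's -x side.
- kick_foot (a point): centre of the kickstand's black rubber foot, a pad 34 x 26 x 12 mm (along the leg, across, thick), 115 mm from the pivot line and 22 mm further to +y than the pivot point. Axes parallel to axle_mid's while the joint reads 0; the pad itself lies along the leg.
- meter: bystander, not to be moved: yellow multimeter 75 x 150 x 36 (mm); origin at the centre of its underside
- breadboard: bystander, not to be moved: white breadboard 55 x 165 x 16 (mm); origin at the centre of its underside
- phone: bystander, not to be moved: black phone 73 x 150 x 10 (mm); origin at the centre of its underside
- pliers: bystander, not to be moved: green-handled pliers, about 155 long, 12 high, lying flat (mm); origin at the centre of its underside
- driver: bystander, not to be moved: screwdriver lying flat (mm); origin at the centre of its underside
- water: bystander, not to be moved: clear bottle, 64 diameter, 200 tall (mm); origin at the centre of its underside
- cup: bystander, not to be moved: grey cup, 72 diameter, 80 tall (mm); origin at the centre of its underside
- cone_nut: bystander, not to be moved: steel cone nut, 28 diameter, 20 tall (mm); origin at the centre of its underside

How it is judged:
On the way, in this order (a step that is already met when the one before it is completed fails the run):
1. the kickstand is flipped over centre and fully down (value of joint kickstand above 1.65 rad), for 0.2 s.
2. the frame is gripped by its top tube and upright (value of joint stub between -0.07 and 0.07 rad and contact force between the fingers and stub above 2 N and distance between the grasp point and tube_mid below 0.07 m and value of joint kickstand above 1.65 rad), for 0.3 s.
At the end, for the whole second after the job is handed in: The kickstand is fully down (above 1.65 rad), the frame is upright within 0.07 rad (4 degrees) and still, and the gripper is still holding the top tube (contact over 2 N, grasp point within 70 mm of the tube's middle) (all of step 2 and velocity of joint stub between -0.15 and 0.15 rad/s); the arm keeps its last pose, push and grip.
It fails at once if a bystander is moved by more than 30 mm (distance of any of meter, breadboard, phone, pliers, driver, water, cup, cone_nut from where it was at the start of the episode above 0.03 m).
It also fails if it takes over 48 s, if anything falls off the work surface, if the arm or the gripper's body presses on something with over 40 N, if the wrist force passes 120 N, or if a joint passes its speed limit or range.

## Working session

There is one attempt and no reset: what is moved stays moved. The work goes in short steps, Python scripts to look and compute and a shell command to move; the robot and the scene stay as the last step left them, time stands still between calls to the robot, and variables do not carry over. Pictures are saved under pics/ and viewed, at most 10 in all, crops included, and the job is handed in when it is done.

```bash
mkdir -p pics
python3 - <<'E'
from workcell import manip
import cv2
for n in("side","top"):
    im=manip.camera(n); cv2.imwrite(f"pics/{n}0.png",cv2.cvtColor(im,cv2.COLOR_RGB2BGR))
    p=manip.camera_params(n);print(n,p)
o=manip.get_obs();print(o)
E
```

```text
side {'fov_y': 57.71337554338903, 'cx': 255.93108113737264, 'cy': 189.91650509348725, 'k1': -0.10508521697027257, 'camera_from_world': array([[-0.92315743,  0.38433217, -0.00831488,  0.42122919],
       [-0.23068497, -0.5365387 ,  0.81173313, -0.02460977],
       [ 0.3075139 ,  0.75127559,  0.58396934, -1.17907446],
       [ 0.        ,  0.        ,  0.        ,  1.        ]])}
top {'fov_y': 44.47805146770189, 'cx': 246.73240690948188, 'cy': 195.50024982302006, 'k1': -0.007802824703795639, 'camera_from_world': array([[ 0.01906549, -0.99978036,  0.00870227, -0.03158538],
       [ 0.98376778,  0.02031203,  0.17829297, -0.49212517],
       [-0.17843057,  0.00516177,  0.98393897, -1.75296089],
       [ 0.        ,  0.        ,  0.        ,  1.        ]])}
{'clock': 0.1, 'joint_pos': array([ 1.24238477,  0.33277547, -0.06470001,  1.46083087,  0.02161188,
        1.34989417, -0.08848484]), 'joint_velocities': array([-7.01804329e-04, -3.11021788e-03, -6.72500351e-04, -2.67610836e-03,
        5.13428232e-05, -1.62412207e-03, -1.02916430e-03]), 'tau': array([ 1.92489839e-03, -6.26738977e+01,  4.95786988e-02, -3.92431784e+01,
        1.64319843e-02,  6.89554421e-03,  5.56273483e-05]), 'position': array([ 0.1880644 , -0.59569735,  0.23062887]), 'ee_rot': array([ 9.88329714e-01,  1.52328623e-01, -1.24730221e-04, -5.93038415e-04]), 'ft_force': array([-0.42753662,  0.35120661,  0.31395827]), 'torque': array([-0.01754609,  0.00153558, -0.00752989]), 'grasp_force': 0.0, 'grip_width': 1.0000734515635485}
```

View pics/side0.png

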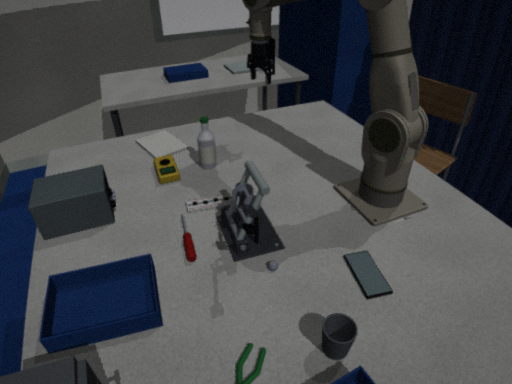

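View pics/top0.png

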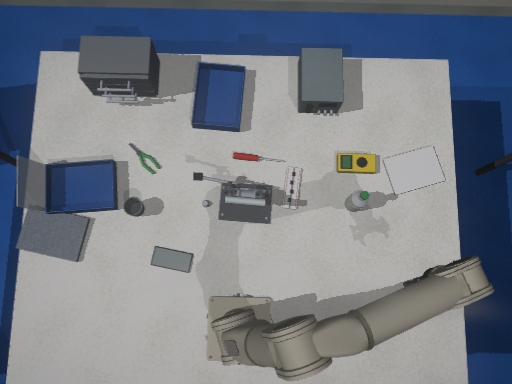

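Run:
```python
import cv2,numpy as np
a=cv2.imread("pics/top0.png")[140:235,180:310];b=cv2.imread("pics/side0.png")[150:280,175:295]
a=cv2.resize(a,None,fx=6,fy=6,interpolation=cv2.INTER_CUBIC);b=cv2.resize(b,None,fx=4.6,fy=4.6,interpolation=cv2.INTER_CUBIC)
cv2.imwrite("pics/ct.png",a);cv2.imwrite("pics/cs.png",cv2.convertScaleAbs(b,alpha=1.3,beta=20))
```

```text
(no output)
```

View pics/ct.png

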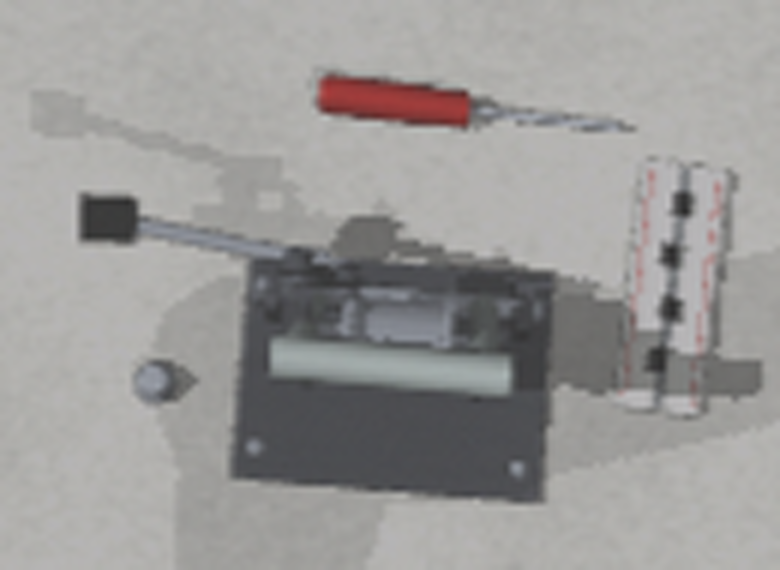

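View pics/cs.png

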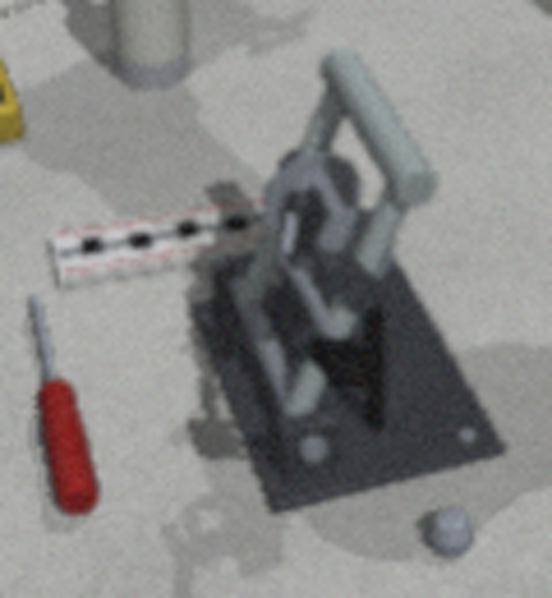

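```bash
cat > h.py <<'E'
from workcell import manip
import numpy as np
from scipy.spatial.transform import Rotation as R
def setup(n):
    p=manip.camera_params(n);f=192/np.tan(np.radians(p["fov_y"]/2));return p,f
def proj(n,P):
    p,f=setup(n);M=p["camera_from_world"];c=M[:3,:3]@P+M[:3,3];s=np.array([c[0],-c[1]])/-c[2]
    s=s*(1+p["k1"]*(s@s));return np.array([p["cx"],p["cy"]])+f*s
def ray(n,uv,z):
    p,f=setup(n);d=(np.array(uv)-[p["cx"],p["cy"]])/f;s=d.copy()
    for _ in range(20): s=d/(1+p["k1"]*(s@s))
    M=p["camera_from_world"];o=-M[:3,:3].T@M[:3,3];v=M[:3,:3].T@np.array([s[0],-s[1],-1])
    return o+v*(z-o[2])/v[2]
def frame(base,yaw,P,lean):  # P in frame axes from axle -> world; yaw = direction of frame x
    return np.array([base[0],base[1],.035])+R.from_euler('z',yaw).apply(R.from_euler('x',-lean).apply(P))
def foot(a): return np.array([-.062-.115*np.cos(.2-a),.042+.022,.106+.115*np.sin(.2-a)])
E
python3 - <<'E'
from h import *
C=[ray("top",q,.008) for q in [(221.7,183),(272.2,184.7),(270.8,223.3),(218.7,219.5)]]
for c in C:print(c)
m=np.mean(C,0);t=[ray("top",q,.195) for q in [(225,199.7),(265.3,202.7)]];print("mid",m,"tube",t,np.linalg.norm(t[1]-t[0]))
ts=[ray("side",(175+x/4.6,150+y/4.6),.195) for x,y in [(341,66),(415,185)]];print("tube side",ts)
d=t[1]-t[0];yaw=np.arctan2(d[1],d[0]);print("yaw",yaw,[np.arctan2(*(b-a)[1::-1]) for a,b in((C[0],C[1]),(C[3],C[2]))])
F=ray("top",(198,176.3),.1787);print("foot",F)
tm=(t[0]+t[1])/2;base=tm-R.from_euler('z',yaw).apply([0,-.0714,0]);print("base from tube",base)
b2=F-R.from_euler('z',yaw).apply([-.1747,.0059,0]);print("base from foot",b2)
for nm,P in(("tube",np.array([0,0,.175])),("foot",foot(0))):
  w=frame(base,yaw,P,-.42);print(nm,w,proj("side",w),proj("top",w))
E
```

```text
[0.5470567  0.07714612 0.008     ]
[ 0.54438296 -0.1211155   0.008     ]
[ 0.39194447 -0.11713312  0.008     ]
[0.40266957 0.08462736 0.008     ]
mid [ 0.47151343 -0.01911878  0.008     ] tube [array([0.44885817, 0.05462641, 0.195     ]), array([ 0.44112267, -0.08635669,  0.195     ])] 0.14119515006151928
tube side [array([ 0.44354005, -0.07652956,  0.195     ]), array([0.45236046, 0.05607952, 0.195     ])]
yaw -1.6256096119551229 [np.float64(-1.5842814349598802), np.float64(-1.6239039306434317)]
foot [0.53417242 0.15369105 0.1787    ]
base from tube [ 0.51628318 -0.01977685  0.195     ]
base from foot [ 0.51871019 -0.02042333  0.1787    ]
tube [ 0.44503228 -0.01586744  0.19479056] [256.92251222 175.33589954] [245.14650694 201.1979549 ]
foot [0.53174482 0.15434524 0.17874542] [250.75779589 227.11155246] [197.78931268 176.9594321 ]
```

```bash
cat >> h.py <<'E'
BASE=np.array([.517,-.020]);YAW=-1.622
def tool(lean): # tool x=-xf, y=yf, z=-zf
    A=(R.from_euler('z',YAW)*R.from_euler('x',-lean)).as_matrix();return R.from_matrix(np.c_[-A[:,0],A[:,1],-A[:,2]])
def go(P,T):
    o=manip.get_obs();r=R.from_quat(o["ee_rot"]);s=r.inv().apply(np.array(P)-o["position"])/.08
    print("shift",s.round(2),"turn",((r.inv()*T).as_rotvec()/(np.pi/4)).round(2),"at",o["position"].round(3),"t",o["clock"],"F",o["ft_force"].round(1),"j",o["joint_pos"].round(2))
E
python3 - <<'E'
from h import *
for n,uv,z in(("water",(364,195),.2),("cup",(135,206),.08)):print(n,ray("top",uv,z))
go([.43,-.33,.36],tool(0));go([.53,.15,.33],tool(0));go([.53,.15,.33],tool(-.42))
for a in(0,.3,.6,.8,1.,1.2):print(a,frame(BASE,YAW,foot(a),-.42).round(3))
E
```

```text
water [ 0.47468632 -0.43142963  0.2       ]
cup [0.43780527 0.39421689 0.08      ]
shift [ 3.88 -2.26 -1.61] turn [-0.   -0.   -1.55] at [ 0.188 -0.596  0.231] t 0.1 F [-0.4  0.4  0.3] j [ 1.24  0.33 -0.06  1.46  0.02  1.35 -0.09]
shift [ 6.88 -7.6  -1.23] turn [-0.   -0.   -1.55] at [ 0.188 -0.596  0.231] t 0.1 F [-0.4  0.4  0.3] j [ 1.24  0.33 -0.06  1.46  0.02  1.35 -0.09]
shift [ 6.88 -7.6  -1.23] turn [-0.47  0.32 -1.52] at [ 0.188 -0.596  0.231] t 0.1 F [-0.4  0.4  0.3] j [ 1.24  0.33 -0.06  1.46  0.02  1.35 -0.09]
0 [0.532 0.154 0.179]
0.3 [0.546 0.155 0.147]
0.6 [0.559 0.146 0.117]
0.8 [0.567 0.135 0.099]
1.0 [0.573 0.119 0.083]
1.2 [0.578 0.101 0.07 ]
```

```bash
python3 -m inch '[[[0.3,-0.3,-0.3],[0,0,0]],[[0.6,-0.7,-0.7],[0,0,0]],[[0.9,-1,-1],[0,0,0]],[[0.9,-1,-1],[0,0,0]],[[0.9,-1,-1],[0,0,0]],[[0.9,-1,-1],[0,0,0]],[[0.9,-1,-1],[0,0,0]],[[0.9,-1,-1],[0,0,0]],[[0.9,-1,-1],[0,0,0]],[[0.9,-1,-1],[0,0,0]]]' 0 40
python3 -m inch '[[[0.3,-0.3,0],[0,0,0]],[[0.6,-0.7,0],[0,0,-0.1]],[[1,-1,0],[0,0,-0.2]],[[1,-1,0],[0,0,-0.3]],[[1,-1,0],[0,0,-0.4]],[[1,-1,0],[0,0,-0.5]],[[1,-1,0],[0,0,-0.5]],[[1,-1,0],[0,0,-0.5]],[[1,-1,0],[0,0,-0.5]],[[1,-1,0],[0,0,-0.5]]]'
python3 -c "
from h import *
go([.40,-.20,.31],tool(0));go([.515,.154,.25],tool(-.42))"
```

```text
clock: 1.1
position: [0.2325, -0.4982, 0.311]
ee_rot: [0.988, 0.152, -0.0, -0.0]
ft_force: [-0.0, 0.3, -0.3]
grip_width: -0.002
grasp_force: 0.0
clock: 2.1
position: [0.285, -0.3977, 0.3113]
ee_rot: [0.94, 0.342, 0.0, 0.0]
ft_force: [0.4, -0.4, 0.4]
grip_width: 0.002
grasp_force: 0.0
shift [ 2.69 -0.97  0.02] turn [ 0.   -0.   -1.05] at [ 0.285 -0.398  0.311] t 2.1 F [ 0.4 -0.4  0.4] j [ 1.07  0.01 -0.21  1.67  0.    1.46 -0.02]
shift [ 6.63 -3.44  0.77] turn [-0.5   0.22 -1.03] at [ 0.285 -0.398  0.311] t 2.1 F [ 0.4 -0.4  0.4] j [ 1.07  0.01 -0.21  1.67  0.    1.46 -0.02]
```

```bash
python3 -m inch '[[[0.4,-0.2,0],[0,0,-0.1]],[[0.7,-0.3,0],[0,0,-0.2]],[[1,-0.4,0],[0,0,-0.3]],[[1,-0.4,0],[0,0,-0.4]],[[1,-0.4,0],[0,0,-0.5]],[[1,-0.4,0],[0,0,-0.55]],[[1,-0.4,0],[0,0,-0.55]],[[1,-0.4,0],[0,0,-0.55]],[[1,-0.4,0],[0,0,-0.55]],[[1,-0.4,0],[0,0,-0.55]]]'
python3 -m inch '[[[0.4,0.1,0],[0,0,-0.1]],[[0.7,0.2,0],[0,0,-0.2]],[[1,0.2,0],[0,0,-0.3]],[[1,0.2,0],[0,0,-0.4]],[[1,0.2,0],[0,0,-0.5]],[[1,0.2,0],[0,0,-0.5]],[[1,0.2,0],[0,0,-0.5]],[[1,0.2,0],[0,0,-0.5]],[[1,0.2,0],[0,0,-0.5]],[[1,0.2,0],[0,0,-0.5]]]'
python3 -c "
from h import *
go([.515,.154,.25],tool(0));go([.515,.154,.25],tool(-.42))"
```

```text
clock: 3.1
position: [0.3257, -0.3217, 0.3113]
ee_rot: [0.845, 0.535, 0.0, 0.0]
ft_force: [0.7, 0.5, -0.4]
grip_width: 0.0
grasp_force: 0.0
clock: 4.1
position: [0.3742, -0.2562, 0.3113]
ee_rot: [0.724, 0.69, -0.0, 0.0]
ft_force: [-0.2, -0.1, -0.3]
grip_width: 0.005
grasp_force: 0.0
shift [5.21 1.51 0.77] turn [0. 0. 0.] at [ 0.374 -0.256  0.311] t 4.1 F [-0.2 -0.1 -0.3] j [ 0.9  -0.07 -0.37  1.74 -0.02  1.46  0.48]
shift [5.21 1.51 0.77] turn [-0.53 -0.    0.  ] at [ 0.374 -0.256  0.311] t 4.1 F [-0.2 -0.1 -0.3] j [ 0.9  -0.07 -0.37  1.74 -0.02  1.46  0.48]
```

```bash
for i in 1 2 3 4; do python3 -m inch '[[[0.4,0.1,0],[0,0,0]],[[0.7,0.2,0],[0,0,0]],[[1,0.35,0],[0,0,0]],[[1,0.35,0],[0,0,0]],[[1,0.35,0],[0,0,0]],[[1,0.35,0],[0,0,0]],[[1,0.35,0],[0,0,0]],[[1,0.35,0],[0,0,0]],[[1,0.35,0],[0,0,0]],[[1,0.35,0],[0,0,0]]]' | grep pos; done
python3 -m inch '[[[0.4,0,0],[-0.1,0,0]],[[0.8,0,0],[-0.2,0,0]],[[1,0,0],[-0.3,0,0]],[[1,0,0],[-0.4,0,0]],[[1,0,0],[-0.5,0,0]],[[1,0,0],[-0.53,0,0]],[[1,0,0],[-0.53,0,0]],[[1,0,0],[-0.53,0,0]],[[1,0,0],[-0.53,0,0]],[[1,0,0],[-0.53,0,0]]]'
python3 -c "
from h import *
for a in(0,.3,.6,.8,1.,1.2):
  n=R.from_euler('y',-(.2-a)) 
  go(frame(BASE,YAW,foot(a)+[0,0,.008],-.42),tool(-.42))"
```

```text
position: [0.4059, -0.1778, 0.3113]
position: [0.4377, -0.0992, 0.3113]
position: [0.4695, -0.0207, 0.3114]
position: [0.5013, 0.0579, 0.3114]
clock: 9.1
position: [0.5055, 0.138, 0.3112]
ee_rot: [0.708, 0.675, 0.142, 0.149]
ft_force: [0.2, 0.6, 0.4]
grip_width: -0.004
grasp_force: 0.0
shift [ 0.22 -0.38  1.54] turn [-0.01 -0.    0.  ] at [0.506 0.138 0.311] t 9.1 F [0.2 0.6 0.4] j [ 0.48 -0.24 -0.81  1.89 -0.02  1.03 -0.39]
shift [ 0.24 -0.37  1.97] turn [-0.01 -0.    0.  ] at [0.506 0.138 0.311] t 9.1 F [0.2 0.6 0.4] j [ 0.48 -0.24 -0.81  1.89 -0.02  1.03 -0.39]
shift [ 0.13 -0.37  2.39] turn [-0.01 -0.    0.  ] at [0.506 0.138 0.311] t 9.1 F [0.2 0.6 0.4] j [ 0.48 -0.24 -0.81  1.89 -0.02  1.03 -0.39]
shift [-0.01 -0.37  2.64] turn [-0.01 -0.    0.  ] at [0.506 0.138 0.311] t 9.1 F [0.2 0.6 0.4] j [ 0.48 -0.24 -0.81  1.89 -0.02  1.03 -0.39]
shift [-0.19 -0.37  2.86] turn [-0.01 -0.    0.  ] at [0.506 0.138 0.311] t 9.1 F [0.2 0.6 0.4] j [ 0.48 -0.24 -0.81  1.89 -0.02  1.03 -0.39]
shift [-0.42 -0.37  3.04] turn [-0.01 -0.    0.  ] at [0.506 0.138 0.311] t 9.1 F [0.2 0.6 0.4] j [ 0.48 -0.24 -0.81  1.89 -0.02  1.03 -0.39]
```

```bash
python3 -m inch '[[[0.1,-0.2,0.3],[0,0,0]],[[0.2,-0.38,0.6],[0,0,0]],[[0.22,-0.38,0.9],[0,0,0]],[[0.22,-0.38,1],[0,0,0]],[[0.22,-0.38,1],[0,0,0]],[[0.22,-0.38,1],[0,0,0]],[[0.22,-0.38,1],[0,0,0]],[[0.22,-0.38,1],[0,0,0]],[[0.22,-0.38,1],[0,0,0]],[[0.22,-0.38,1],[0,0,0]]]'
python3 - <<'E'
from h import *
import cv2
for a in(0,1.):go(frame(BASE,YAW,foot(a)+[0,0,.008],-.42),tool(-.42))
b=[]
for n,(u,v) in(("side",(190,120)),("top",(150,120))):
  im=cv2.cvtColor(manip.camera(n),cv2.COLOR_RGB2BGR)[v:v+120,u:u+120]
  b.append(cv2.resize(im,None,fx=3.3,fy=3.3,interpolation=cv2.INTER_CUBIC))
cv2.imwrite("pics/p1.png",cv2.convertScaleAbs(np.hstack(b),alpha=1.3,beta=15))
E
```

```text
clock: 10.1
position: [0.5106, 0.1554, 0.2262]
ee_rot: [0.708, 0.675, 0.143, 0.15]
ft_force: [-0.0, 0.1, 0.0]
grip_width: 0.004
grasp_force: 0.0
shift [-0.    0.    0.55] turn [-0. -0.  0.] at [0.511 0.155 0.226] t 10.1 F [-0.   0.1  0. ] j [ 0.51 -0.14 -0.93  2.    0.1   0.86 -0.55]
shift [-0.41  0.01  1.87] turn [-0. -0.  0.] at [0.511 0.155 0.226] t 10.1 F [-0.   0.1  0. ] j [ 0.51 -0.14 -0.93  2.    0.1   0.86 -0.55]
```

View pics/p1.png

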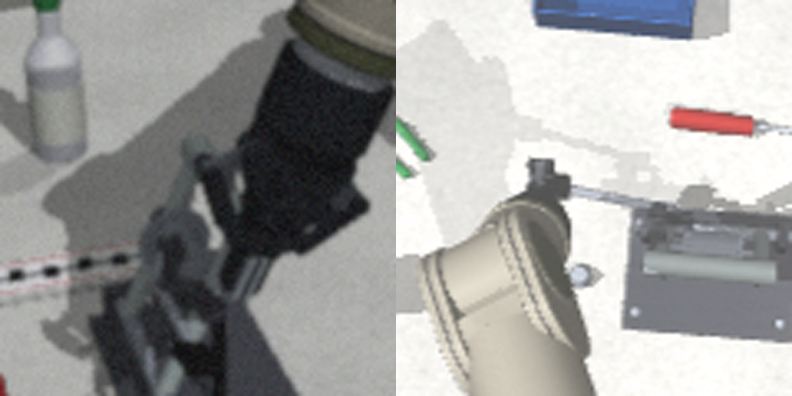

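```bash
python3 -m inch '[[[0,0,0.2],[0,0,0]],[[0,0,0.35],[0,0,0]],[[0,0,0.45],[0,0,0]],[[0,0,0.52],[0,0,0]],[[0,0,0.6],[0,0,0]],[[0,0,0.68],[0,0,0]],[[0,0,0.76],[0,0,0]],[[0,0,0.84],[0,0,0]],[[0,0,0.92],[0,0,0]],[[0,0,1],[0,0,0]]]'
```

```text
clock: 11.2
position: [0.5432, 0.1541, 0.1524]
ee_rot: [0.708, 0.675, 0.143, 0.15]
ft_force: [0.0, 1.3, 3.6]
grip_width: -0.001
grasp_force: 1.1
```

```bash
python3 -m inch '[[[0,0,0.1],[0,0,0]],[[0,0,0.2],[0,0,0]],[[0,0,0.3],[0,0,0]],[[-0.05,0,0.42],[0,0,0]],[[-0.1,0,0.54],[0,0,0]],[[-0.14,0,0.66],[0,0,0]],[[-0.18,0,0.78],[0,0,0]],[[-0.22,0,0.88],[0,0,0]],[[-0.26,0,0.95],[0,0,0]],[[-0.28,0,1],[0,0,0]]]'
python3 - <<'E'
from h import *
import cv2
b=[]
for n,(u,v) in(("side",(190,150)),("top",(150,120))):
  im=cv2.cvtColor(manip.camera(n),cv2.COLOR_RGB2BGR)[v:v+120,u:u+120]
  b.append(cv2.resize(im,None,fx=3.3,fy=3.3,interpolation=cv2.INTER_CUBIC))
cv2.imwrite("pics/p2.png",cv2.convertScaleAbs(np.hstack(b),alpha=1.5,beta=20))
E
```

```text
clock: 12.2
position: [0.5741, 0.1293, 0.0788]
ee_rot: [0.708, 0.675, 0.142, 0.149]
ft_force: [0.4, 0.7, -0.2]
grip_width: 0.001
grasp_force: 0.0
```

View pics/p2.png

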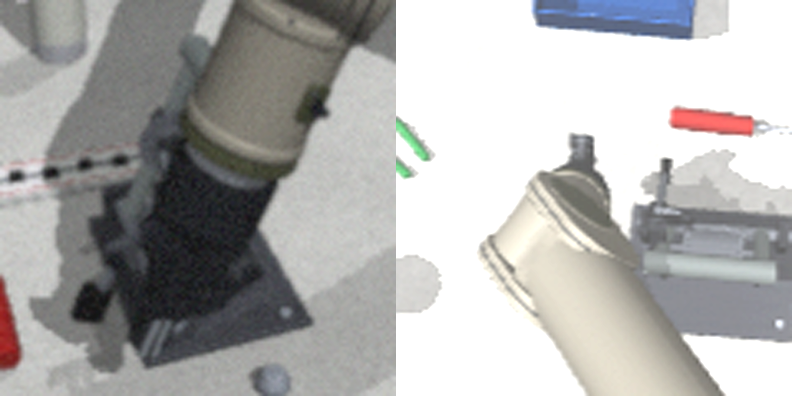

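```bash
for i in 1 2; do python3 -m inch '[[[0.1,0,-0.2],[0,0,0]],[[0.2,0,-0.5],[0,0,0]],[[0.2,0,-0.8],[0,0,0]],[[0.2,0,-1],[0,0,0]],[[0.2,0,-1],[0,0,0]],[[0.2,0,-1],[0,0,0]],[[0.2,0,-1],[0,0,0]],[[0.2,0,-1],[0,0,0]],[[0.2,0,-1],[0,0,0]],[[0.2,0,-1],[0,0,0]]]' | egrep 'pos|ft'; done
python3 - <<'E'
from h import *
print("foot down exp px",proj("top",frame(BASE,YAW,foot(1.77),-.42)),"1.5:",proj("top",frame(BASE,YAW,foot(1.5),-.42)))
t=frame(BASE,YAW,np.array([0,0,.175]),-.42)
T=tool(-.2);z=T.as_matrix()[:,2];print(t,t+.019*z)
for d in(.14,.1,0):go(t+z*(.019-d),T)
E
```

```text
position: [0.5424, 0.1475, 0.1522]
ft_force: [0.7, 0.4, -0.5]
position: [0.5109, 0.1649, 0.2254]
ft_force: [-0.5, 0.2, 0.5]
foot down exp px [231.42033678 171.86268667] 1.5: [223.38654819 171.50562561]
[ 0.44573544 -0.0163478   0.19479056] [ 0.44950521 -0.016541    0.1761693 ]
shift [-2.3  -0.48 -1.41] turn [ 0.27 -0.    0.  ] at [0.511 0.165 0.225] t 14.3 F [-0.5  0.2  0.5] j [ 0.54 -0.13 -0.99  1.99  0.12  0.86 -0.57]
shift [-2.3  -0.58 -0.92] turn [ 0.27 -0.    0.  ] at [0.511 0.165 0.225] t 14.3 F [-0.5  0.2  0.5] j [ 0.54 -0.13 -0.99  1.99  0.12  0.86 -0.57]
shift [-2.3  -0.85  0.3 ] turn [ 0.27 -0.    0.  ] at [0.511 0.165 0.225] t 14.3 F [-0.5  0.2  0.5] j [ 0.54 -0.13 -0.99  1.99  0.12  0.86 -0.57]
```

```bash
python3 -m inch '[[[0,0,-0.3],[0.1,0,0]],[[0,0,-0.6],[0.2,0,0]],[[-0.1,-0.2,-1],[0.27,0,0]],[[-0.3,-0.4,-1],[0.27,0,0]],[[-0.6,-0.4,-1],[0.27,0,0]],[[-0.8,-0.4,-1],[0.27,0,0]],[[-0.8,-0.4,-1],[0.27,0,0]],[[-0.8,-0.4,-1],[0.27,0,0]],[[-0.8,-0.4,-1],[0.27,0,0]],[[-0.8,-0.4,-1],[0.27,0,0]]]' 1
python3 - <<'E'
from h import *
t=frame(BASE,YAW,np.array([0,0,.175]),-.42)
T=tool(-.2);z=T.as_matrix()[:,2]
for d in(.13,.1,0):go(t+z*(.019-d),T)
E
```

```text
clock: 15.3
position: [0.4464, 0.1048, 0.286]
ee_rot: [0.72, 0.687, 0.07, 0.074]
ft_force: [0.5, 0.1, -0.6]
grip_width: 1.0
grasp_force: 0.0
shift [-1.51 -0.16 -0.26] turn [ 0.01 -0.    0.01] at [0.446 0.105 0.286] t 15.3 F [ 0.5  0.1 -0.6] j [ 0.57 -0.25 -0.8   1.9  -0.13  1.22 -0.25]
shift [-1.51 -0.17  0.12] turn [ 0.01 -0.    0.01] at [0.446 0.105 0.286] t 15.3 F [ 0.5  0.1 -0.6] j [ 0.57 -0.25 -0.8   1.9  -0.13  1.22 -0.25]
shift [-1.51 -0.17  1.37] turn [ 0.01 -0.    0.01] at [0.446 0.105 0.286] t 15.3 F [ 0.5  0.1 -0.6] j [ 0.57 -0.25 -0.8   1.9  -0.13  1.22 -0.25]
```

```bash
python3 -m inch '[[[-0.3,-0.1,0],[0,0,0]],[[-0.6,-0.17,0],[0,0,0]],[[-0.9,-0.17,0],[0,0,0]],[[-1,-0.17,0],[0,0,0]],[[-1,-0.17,0],[0,0,0]],[[-1,-0.17,0],[0,0,0]],[[-1,-0.17,0],[0,0,0]],[[-1,-0.17,0],[0,0,0]],[[-1,-0.17,0],[0,0,0]],[[-1,-0.17,0],[0,0,0]]]' | grep pos
python3 -m inch '[[[-0.2,0,0],[0,0,0]],[[-0.4,0,0],[0,0,0]],[[-0.51,0,0.1],[0,0,0]],[[-0.51,0,0.2],[0,0,0]],[[-0.51,0,0.3],[0,0,0]],[[-0.51,0,0.4],[0,0,0]],[[-0.51,0,0.4],[0,0,0]],[[-0.51,0,0.4],[0,0,0]],[[-0.51,0,0.4],[0,0,0]],[[-0.51,0,0.4],[0,0,0]]]'
python3 - <<'E'
from h import *
import cv2
t=frame(BASE,YAW,np.array([0,0,.175]),-.42)
T=tool(-.2);z=T.as_matrix()[:,2]
go(t+z*.019,T)
b=[]
for n,(u,v) in(("side",(190,120)),("top",(180,140))):
  im=cv2.cvtColor(manip.camera(n),cv2.COLOR_RGB2BGR)[v:v+120,u:u+120]
  b.append(cv2.resize(im,None,fx=3.3,fy=3.3,interpolation=cv2.INTER_CUBIC))
cv2.imwrite("pics/p3.png",cv2.convertScaleAbs(np.hstack(b),alpha=1.5,beta=20))
E
```

```text
position: [0.4293, 0.025, 0.2833]
clock: 17.3
position: [0.434, -0.0163, 0.2524]
ee_rot: [0.72, 0.686, 0.07, 0.074]
ft_force: [0.6, 0.1, -0.7]
grip_width: 1.003
grasp_force: 0.0
shift [ 0.01 -0.    0.97] turn [ 0.01 -0.    0.  ] at [ 0.434 -0.016  0.252] t 17.3 F [ 0.6  0.1 -0.7] j [ 0.62 -0.27 -0.58  2.02 -0.16  1.15  0.04]
```

View pics/p3.png

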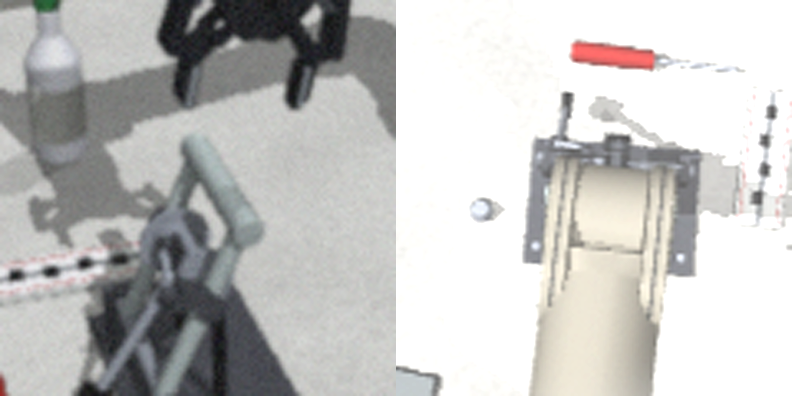

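```bash
python3 -m inch '[[[0,0,0.15],[0,0,0]],[[0,0,0.3],[0,0,0]],[[0,0,0.45],[0,0,0]],[[0,0,0.6],[0,0,0]],[[0,0,0.75],[0,0,0]],[[0,0,0.85],[0,0,0]],[[0,0,0.95],[0,0,0]],[[0,0,0.97],[0,0,0]],[[0,0,0.97],[0,0,0]],[[0,0,0.97],[0,0,0]]]'
python3 -m inch '[[[0,0,0],[0,0,0]],[[0,0,0],[0,0,0]],[[0,0,0],[0,0,0]],[[0,0,0],[0,0,0]],[[0,0,0],[0,0,0]],[[0,0,0],[0,0,0]],[[0,0,0],[0,0,0]],[[0,0,0],[0,0,0]],[[0,0,0],[0,0,0]],[[0,0,0],[0,0,0]]]' 0 40
python3 - <<'E'
from h import *
for l in(-.35,-.28,-.21,-.14,-.07,0):
  t=frame(BASE,YAW,np.array([0,0,.175]),l)
  T=tool(l*.2/.42);z=T.as_matrix()[:,2];go(t+z*.019,T)
E
```

```text
clock: 18.4
position: [0.4498, -0.0171, 0.1764]
ee_rot: [0.72, 0.686, 0.071, 0.074]
ft_force: [-0.3, 0.5, -0.0]
grip_width: 1.0
grasp_force: 0.0
clock: 19.4
position: [0.4531, -0.0173, 0.1781]
ee_rot: [0.72, 0.686, 0.073, 0.077]
ft_force: [16.6, -1.6, -3.3]
grip_width: 0.288
grasp_force: 42.2
shift [ 0.01  0.09 -0.01] turn [ 0.06 -0.    0.  ] at [ 0.453 -0.017  0.178] t 19.4 F [16.6 -1.6 -3.3] j [ 0.62 -0.16 -0.63  2.1  -0.1   0.96 -0.02]
shift [ 0.01  0.24 -0.03] turn [ 0.1 -0.   0. ] at [ 0.453 -0.017  0.178] t 19.4 F [16.6 -1.6 -3.3] j [ 0.62 -0.16 -0.63  2.1  -0.1   0.96 -0.02]
shift [ 0.01  0.38 -0.03] turn [ 0.14 -0.    0.  ] at [ 0.453 -0.017  0.178] t 19.4 F [16.6 -1.6 -3.3] j [ 0.62 -0.16 -0.63  2.1  -0.1   0.96 -0.02]
shift [ 0.    0.53 -0.03] turn [ 0.19 -0.    0.  ] at [ 0.453 -0.017  0.178] t 19.4 F [16.6 -1.6 -3.3] j [ 0.62 -0.16 -0.63  2.1  -0.1   0.96 -0.02]
shift [ 0.    0.67 -0.01] turn [ 0.23 -0.    0.  ] at [ 0.453 -0.017  0.178] t 19.4 F [16.6 -1.6 -3.3] j [ 0.62 -0.16 -0.63  2.1  -0.1   0.96 -0.02]
shift [0.   0.82 0.01] turn [ 0.27 -0.    0.  ] at [ 0.453 -0.017  0.178] t 19.4 F [16.6 -1.6 -3.3] j [ 0.62 -0.16 -0.63  2.1  -0.1   0.96 -0.02]
```

Run:
```python
from h import *
B=[.5205,-.02]
def pose(l): 
  T=tool(l+.22);return frame(B,YAW,np.array([0,0,.175]),l)+.019*T.as_matrix()[:,2],T
p0=np.array([.4498,-.0171,.1764]);r=tool(-.2)
for l in np.linspace(-.42,0,11):
  p,T=pose(l);print(round(l,3),(r.inv().apply(p-p0)/.08).round(3),((r.inv()*T).as_rotvec()/(np.pi/4)).round(3)[0],p)
```

```text
-0.42 [0.009 0.038 0.011] 0.0 [ 0.45300521 -0.016541    0.1761693 ]
-0.378 [ 0.009  0.118 -0.008] 0.053 [ 0.45898433 -0.01684742  0.17888247]
-0.336 [ 0.009  0.199 -0.023] 0.107 [ 0.46507195 -0.0171594   0.18134188]
-0.294 [ 0.009  0.281 -0.034] 0.16 [ 0.47125733 -0.01747639  0.18354317]
-0.252 [ 0.009  0.362 -0.042] 0.214 [ 0.47752956 -0.01779783  0.18548247]
-0.21 [ 0.009  0.444 -0.047] 0.267 [ 0.48387758 -0.01812316  0.18715636]
-0.168 [ 0.009  0.526 -0.048] 0.321 [ 0.49029019 -0.01845179  0.18856189]
-0.126 [ 0.009  0.609 -0.046] 0.374 [ 0.49675609 -0.01878316  0.18969657]
-0.084 [ 0.009  0.691 -0.041] 0.428 [ 0.50326386 -0.01911667  0.1905584 ]
-0.042 [ 0.009  0.772 -0.032] 0.481 [ 0.50980203 -0.01945175  0.19114588]
0.0 [ 0.009  0.853 -0.019] 0.535 [ 0.51635907 -0.01978778  0.19145795]
```

```bash
python3 -m inch '[[[0.01,0.08,0],[0.03,0,0]],[[0.01,0.16,-0.01],[0.08,0,0]],[[0.01,0.28,-0.03],[0.16,0,0]],[[0.01,0.4,-0.04],[0.24,0,0]],[[0.01,0.53,-0.05],[0.32,0,0]],[[0.01,0.65,-0.04],[0.4,0,0]],[[0.01,0.75,-0.03],[0.46,0,0]],[[0.01,0.82,-0.02],[0.51,0,0]],[[0.01,0.85,-0.02],[0.53,0,0]],[[0.01,0.85,-0.02],[0.53,0,0]]]'
python3 -m inch '[[[0,0,0],[0,0,0]],[[0,0,0],[0,0,0]],[[0,0,0],[0,0,0]],[[0,0,0],[0,0,0]],[[0,0,0],[0,0,0]],[[0,0,0],[0,0,0]],[[0,0,0],[0,0,0]],[[0,0,0],[0,0,0]],[[0,0,0],[0,0,0]],[[0,0,0],[0,0,0]]]'
python3 - <<'E'
from h import *
import cv2
o=manip.get_obs();z=R.from_quat(o["ee_rot"]).as_matrix()[:,2];g=o["position"]-.019*z
print("grasp pt",g,"tool tilt",np.degrees(np.arcsin(z[0])))
for b in(.517,.5205):print("lean est",np.arcsin((g[0]-b-.0)/.175))
B=[]
for n,(u,v) in(("side",(190,120)),("top",(180,140))):
  im=cv2.cvtColor(manip.camera(n),cv2.COLOR_RGB2BGR)[v:v+120,u:u+120]
  B.append(cv2.resize(im,None,fx=3.3,fy=3.3,interpolation=cv2.INTER_CUBIC))
cv2.imwrite("pics/p4.png",cv2.convertScaleAbs(np.hstack(B),alpha=1.5,beta=20))
for l in(-.42,-.07,0,.07):print(l,[proj("side",frame([.5205,-.02],YAW,np.array(P),l)).round(1) for P in((-.07,0,.175),(.07,0,.175))], proj("top",frame([.5205,-.02],YAW,foot(1.77),l)).round(1))
E
```

```text
clock: 20.4
position: [0.5179, -0.0213, 0.1932]
ee_rot: [0.721, 0.685, -0.073, -0.075]
ft_force: [0.2, -7.2, 16.1]
grip_width: 0.289
grasp_force: 44.3
clock: 21.4
position: [0.5173, -0.0213, 0.1933]
ee_rot: [0.721, 0.685, -0.072, -0.074]
ft_force: [0.6, -6.2, 13.7]
grip_width: 0.288
grasp_force: 44.1
grasp pt [ 0.52125051 -0.02145987  0.21188572] tool tilt -11.900040102707676
lean est 0.024291014285583286
lean est 0.00428863866996223
-0.42 [array([264.7, 189.8]), array([247.2, 162.9])] [231.4 171. ]
-0.07 [array([242.3, 189.8]), array([226.9, 162.3])] [231.6 171.7]
0 [array([237.6, 190.7]), array([222.7, 162.9])] [231.6 172.1]
0.07 [array([232.8, 191.8]), array([218.4, 163.9])] [231.7 172.5]
```

View pics/p4.png

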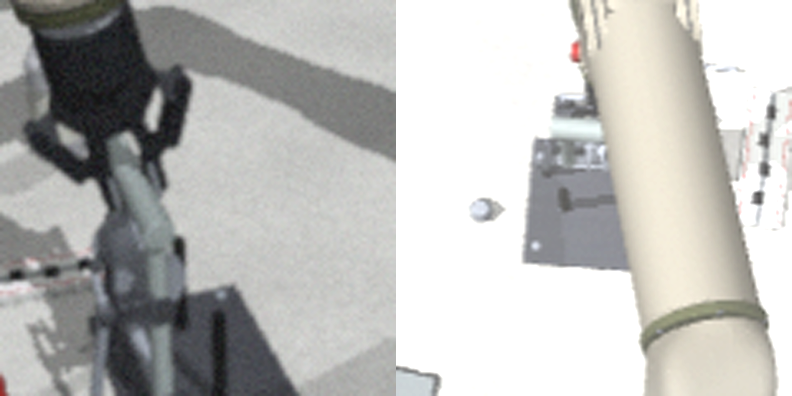

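```bash
python3 -c "
from workcell import manip
print(manip.hand_in())"
```

```text
the job is handed in; nothing more can be done
None
```

I handed the job in at about 21 s on the robot clock: the kickstand is snapped fully down, and the gripper holds the frame still by its top tube, within about 0.03 rad of upright by my measurements. No verdict came back.

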